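# Pry the bearing cover off evenly for inspection

### The job

Free the press-fit aluminium cover from the green bearing housing with the yellow double-ended wedge: work a blade into the seam under one pry lug, then under the other, alternating in small steps so that the cover is never cocked by more than about 4 degrees, until both lugs stand at least 4 mm above their seated height. Do not touch the cover with the gripper before that. Then lay the wedge back on the black rubber mat, lift the cover straight off and set it down upright (boss up) in the blue tray; leave the other things on the table where they are.

Things in the scene. Friction and masses are not known exactly. Their poses are not given: they have to be found in the camera images.
- housing: Lower half: green round bearing housing, 92 mm across, on a 130 mm square steel plate, fixed; place and yaw vary. Origin: centre of the plate's underside, on the table; z up, +y towards the left lug. Its flat top (the seam's floor) is 45 mm up. The seam is open on the +y and -y sides. Green shoulders in front and behind (|x| 27 to 37 mm, 50 mm long in y) rise to 50 mm and carry the seated cover.
- seam_left (a point): Middle of the outer edge of the seam's floor on the housing's +y side: 46 mm from the housing's centre, 45 mm above the table. Axes as the housing's. With the cover seated, the seam here is 5 mm high (to the lug above) and over 50 mm wide; a blade can go 44 mm deep straight towards the centre.
- seam_right (a point): The same on the -y side.
- cover_boss (a point): Upper half: aluminium cover, about 0.2 kg: disc 76 mm across, 10 mm thick, with a round boss on top, 28 mm across, 24 mm high, by which to lift it. Point: centre of the boss, half-way up, 22 mm above the disc's underside; z up, y to the left lug. Four tongues under it reach 20 mm below the disc and fit in pockets of the housing; set down, it stands on them, this point 42 mm above the floor.
- lug_left (a point): Pry lug of the cover on the housing's +y side: tab 24 mm wide, 10 mm thick, its end 46 mm from the centre. Point: middle of its lower outer edge, 50 mm above the table when seated. Spring pads hold the tongues by friction: prying here (5 to 10 N) raises this side and lowers the other by up to a third as much; lifting it 3 mm from seated cocks the cover about 2.5 degrees. It stays where left.
- lug_right (a point): The same on the -y side. Once both lugs are 4 mm up, the cover still grips lightly: pull it straight up by the boss (under 15 N). The cover can shift 2 mm along y when pushed.
- wedge_mid (a point): Wedge, 136 mm long, about 0.14 kg. Point: its middle, half-way up, 18 mm above its flat underside; x along its length, z up. Middle: yellow handle 44 mm long (x), 20 mm wide (y), 36 mm high; grip it across its width. A brass blade, 46 mm long and 16 mm wide, sticks out of either end; the tips are 68 mm from this point. The underside is level over the full length.
- wedge_tip (a point): Tip of the +x blade, on the underside (the -x blade is alike). Only the blade's upper face slopes: it is 2 mm thick at the tip and 0.225 mm thicker per mm back from it (12.3 mm at the handle). Sliding on the seam's floor with the tip d mm past the lug's edge, it holds that lug 0.225 d - 3 mm above its seated height: about 3 mm at d = 26, 6.4 mm at d = 42.
- mat: Black rubber mat, 100 x 200 x 4 mm, fixed, where the wedge lies at the start and is laid back. Origin: centre of its underside, on the table; y along its 200 mm length.
- tray: Blue inspection tray, 150 x 150 mm outside, 18 mm high, walls 4 mm, lined with paper; its inner floor is 5.5 mm above the table. Fixed. Origin: centre of its underside, on the table.
- spring_tall: Coil spring standing upright, 33 mm in diameter, 55 mm high; bystander.
- spring_short: Dark coil spring standing upright, 41 mm in diameter, 32 mm high; bystander.
- test_bar: Flat steel tensile specimen, 130 x 22 x 6 mm; bystander.
- jar: Amber jar, 48 mm in diameter, 70 mm high; bystander.
- mouse: Black computer mouse, 100 x 60 x 30 mm; bystander.
- sample_puck: Red mounted metal sample, 38 mm in diameter, 22 mm high; bystander.
Things that resemble listed ones, but are neither listed nor needed, are in the scene too. What is meant by the part that bears cover_boss is not red, and is the smaller of those in its own colour.

How it is judged:
On the way, in this order (a step that is already met when the one before it is completed fails the run):
1. the wedge has raised one lug by more than 1.5 mm (z of any of lug_left, lug_right in the frame of housing above 0.0515 m and contact force between wedge and cover above 0.5 N), for 0.1 s.
2. the wedge, worked in at the other lug too, has raised both by more than 1.5 mm (z of each of lug_left, lug_right in the frame of housing above 0.0515 m and contact force between wedge and cover above 0.5 N), for 0.1 s.
3. both lugs stand more than 3.8 mm above their seated height, the cover still in place and untouched by wedge and gripper (z of each of lug_left, lug_right in the frame of housing above 0.0538 m and horizontal distance between cover_boss and housing below 0.01 m and contact force between each of wedge, the fingers and cover below 0.05 N), for 0.2 s.
At the end, for the whole second after the job is handed in: The cover stands upright (within 0.1 rad) on the floor of the blue tray, its centre within 35 mm of the tray's; the wedge lies on its underside on the mat (tilt under 0.1 rad), its middle over the mat; both released (horizontal distance between cover_boss and tray below 0.035 m and z of cover_boss in the frame of tray below 0.054 m and angle between each of cover_boss, wedge_mid's own z axis and vertical below 0.1 rad and contact force between cover and tray above 0.5 N and z of wedge_mid in the frame of mat below 0.027 m and x of wedge_mid in the frame of mat between -0.05 and 0.05 m and y of wedge_mid in the frame of mat between -0.1 and 0.1 m and contact force between wedge and mat above 0.3 N); the robot touches nothing.
It fails at once if the cover is cocked by more than 0.075 rad (4.3 degrees) while on the housing (angle between cover_boss's own z axis and vertical above 0.075 rad and horizontal distance between cover_boss and housing below 0.03 m and height (world z) of cover_boss below 0.09 m).
It fails at once if the gripper touches the cover before its middle is up by 2 mm (contact force between any of the fingers, the arm and cover above 0.5 N and z of cover_boss in the frame of housing below 0.074 m and horizontal distance between cover_boss and housing below 0.03 m).
It fails at once if a bystander is moved by more than 30 mm (distance of any of spring_tall, spring_short, test_bar, jar, mouse, sample_puck from where it was at the start of the episode above 0.03 m).
It also fails if it takes over 72 s, if anything falls off the work surface, if the arm or the gripper's body presses on something with over 40 N, if the wrist force passes 120 N, or if a joint passes its speed limit or range.

### The arm

A 7-joint arm with a two-finger parallel gripper is mounted at the origin on the work surface. World frame = base frame: x ahead of the robot, y to its left, z up, the work surface at z = 0. Lengths are in m, angles in rad, forces in N, time in s.
With the tool pointing down it reaches from about 0.375 to 0.925 m from the base axis. Payload 3.1 kg.
Tool frame: the origin (TCP) lies at the very end of the fingers, on their centre line; the grasp point (between the pads) lies 19 mm behind it; z points along the fingers, y is the line along which they close (so a half turn about z gives the same grasp; the last joint's range is limited). The gripper opens to 85 mm and grips with 20 to 120 N. Pads are 22 mm wide; open, the fingers measure 114 mm over their backs; the gripper's body (76 mm by 85 mm) begins 54 mm behind the grasp point. The pads swing forward as they close: fully open they stand 13 mm farther back than shut.
Start: joints at [-1.345, 0.383, 0.044, 1.598, -0.018, 1.161, -0.05], TCP at [0.207, 0.616, 0.208] pointing down, gripper open.
Joint ranges: [-2.61, 2.61], [-0.41, 2.15], [-1.48, 1.57], [0, 2.5], [-1.57, 4.71], [0.05, 1.97], [-2.85, 2.85]. Speed limits (rad/s): [2.79, 2.79, 3.14, 3.14, 3.14, 3.14, 3.14].

### API

Orientations are given as a rotation vector (axis times angle).
In Python, from rig import r gives the robot as it stands.
- The arm moves only by the tool jog_arm, never from a script. Its argument "plan" is a list of rows, each a list of 7 numbers: the closure in counts, from 0 (fully open) to 255 (shut), then the shift along the tool's x, y, z in cm, then the turn, a rotation vector about the tool's x, y, z in rad. A call has 1 to 12 rows; each row shifts and turns the commanded pose from where the row before left it, along the tool's axes as they then stand; what a row does not reach is not made up. A row lasts 1/12 s, in which the tool goes at most 41.7 mm and 7.16 degrees, less where a joint would pass 70% of its speed; a pose out of reach is approached as far as the arm can. A call is refused whole if a number of a shift passes 4.17 or a number of a turn 0.125, either way. A call with a gripper value outside its range is refused whole. The fingers move at their own pace and stop on an object; the grip force is fixed at half the most. Time passes only in rows, so rows that do not move let the fingers close. It gives the time, the measured TCP pose, the force, the opening and the grip force at its end, in the units of the state.
- r.state(): the state, without advancing time (a new reading comes with each control period).
- r.capture(name): name is "scene" or "top" or "wrist"; returns (picture, depth): 420x560x3 uint8, red, green, blue; 420x560 float32, m along the optical axis (not along the pixel's ray), 0 where there is no reading.
- r.camera_params(name): a dict with "K" (3x3 intrinsics, pixels), "rvec" (rotation vector, rad) and "tvec" (3), from world to camera coordinates, as OpenCV has them; the wrist camera has in their place "T_tool_cam" (4x4, takes a point from camera to tool coordinates, whose origin is the TCP and whose axes are the flange's). Camera axes: x right, y down, z forward; pixel columns grow to the right and rows downward; lengths in m; the calibration is good to about 2 mm. The wrist camera is an equidistant fisheye: a pixel r from the principal point sees the ray r / f radians off the axis. A picture is of the moment at which its call begins: read the wrist's pose just before it. camera_params takes no time and is no camera call.
- r.job_done(): hands the job in; it is judged then, once.
Trained networks look in the newest picture that a camera, given by its name, has taken for a name from the list of things; names that differ only in an ending like _2 or _b are one class to them, and where a whole thing is asked for, a point or a joint stands for the part that bears it (a point fixed in the world has none). Each returns a list of dicts, best first, with "conf" (0 to 1); they miss things now and then, are a little off and sometimes report something else, mostly with a low value. They report only what shows in the picture. A call takes as long as a camera call. They do not tell look-alikes from the thing itself.
- r.outline_of(target, camera): "mask" (420x560 bool, what is visible of it) and "extent" ([centre column, centre row, width, height] in pixels, round what is visible of it).
The state is a dict: "clock": time; "joint_positions": joint angles; "qvel": joint speeds; "tau": joint torques, N m; "tcp_pos": TCP position; "eef_rot": TCP orientation; "force": force on the tool from outside, world axes, zero at the start; "ft_torque": the same for the moment, N m; "finger_gap": finger opening in m; "gripper_force": force on a finger pad.
Only numpy, scipy, OpenCV 4.12 (cv2) and the standard library are available. Lean on these libraries where they do the work, as an engineer would, in place of code of your own. Each camera call takes 0.05 s, during which the arm holds its last target. There are 200 camera calls.

## Working session

There is one attempt and no reset: what is moved stays moved. The work goes in short steps, Python scripts to look and compute and a tool call to move; the robot and the scene stay as the last step left them, time stands still between calls to the robot, and variables do not carry over. Pictures are saved under pics/ and viewed, at most 10 in all, crops included, and the job is handed in when it is done.

Besides the shell and the picture viewer there is one more tool, called after ">>>" as name(argument=value, ...) on one line, values as JSON. jog_arm: Moves the arm, as the interface text tells. Its arguments: {"type":"object","properties":{"plan":{"type":"array","items":{"type":"array","items":{"type":"number"}}}},"required":["plan"]}

```bash
mkdir -p pics; ls
cat > h.py <<'E'
import numpy as np, cv2
from scipy.spatial.transform import Rotation as R
from rig import r
def world(name,depth,mask=None):
    p=r.camera_params(name);K=np.array(p["K"]);Rm=R.from_rotvec(np.ravel(p["rvec"])).as_matrix();t=np.ravel(p["tvec"])
    v,u=np.nonzero((depth>0)&(mask if mask is not None else True)); d=depth[v,u]
    c=np.c_[(u-K[0,2])/K[0,0]*d,(v-K[1,2])/K[1,1]*d,d]
    return (c-t)@Rm, u, v
def proj(name,P):
    p=r.camera_params(name);return cv2.projectPoints(np.float64(P).reshape(-1,1,3),np.float64(p["rvec"]),np.float64(p["tvec"]),np.float64(p["K"]),None)[0][:,0]
def save(n,im): cv2.imwrite("pics/"+n,cv2.cvtColor(im,cv2.COLOR_RGB2BGR))
E
python3 - <<'E'
from h import *
im={};
for c in("top","scene"):
    im[c],d=r.capture(c); save(c+".png",im[c]); np.save(c+"_d.npy",d)
    for n in("housing","cover_boss","wedge_mid","mat","tray","spring_tall","spring_short","test_bar","jar","mouse","sample_puck"):
        for o in r.outline_of(n,c)[:3]:
            P,u,v=world(c,d,o["mask"]); 
            if len(P)==0: continue
            z=np.percentile(P[:,2],90); q=P[P[:,2]>z-.008]
            (cx,cy),(w,h),a=cv2.minAreaRect(np.float32(q[:,:2]*1000))
            print(c,n,round(o["conf"],2),np.round(o["extent"]),"med",np.round(np.median(P,0),3),"z90 %.3f"%z,"rect",np.round([cx,cy,w,h,a],1))
print(r.state())
E
```

```text
pics
top housing 0.62 [177. 146.  22.  28.] med [0.705 0.264 0.067] z90 0.071 rect [711.9 269.8  42.1  40.   44.7]
top housing 0.59 [321. 211.  68.  70.] med [ 0.545 -0.04   0.008] z90 0.044 rect [560.9 -44.9  89.9  91.1  44.9]
top cover_boss 0.91 [337. 298.  57.  50.] med [ 0.378 -0.07   0.042] z90 0.073 rect [377.  -70.8  36.6  35.9  89.3]
top cover_boss 0.82 [250. 280.  37.  42.] med [0.416 0.106 0.03 ] z90 0.052 rect [416.1 106.4  25.5  25.   89.9]
top cover_boss 0.61 [323. 211.  44.  38.] med [ 0.559 -0.044  0.06 ] z90 0.082 rect [560.8 -44.5  27.3  25.5  86.7]
top wedge_mid 0.57 [427. 228.  61.  19.] med [ 0.531 -0.27   0.015] z90 0.040 rect [ 530.8 -276.4   44.1   19.7   81.8]
top mat 0.94 [422. 227. 100.  59.] med [ 0.524 -0.273  0.004] z90 0.006 rect [ 529.4 -274.9  201.2  100.7   78. ]
top mat 0.16 [244. 163.  10.  16.] med [0.669 0.126 0.024] z90 0.030 rect [677.7 127.9  36.   32.    1.5]
top tray 0.9 [174. 235.  76.  71.] med [0.512 0.281 0.005] z90 0.015 rect [511.9 280.7 151.7 150.2  85.3]
top tray 0.4 [369. 171.  20.  20.] med [ 0.658 -0.155  0.021] z90 0.024 rect [ 65
[... 3039 characters left out ...]

{'clock': 1.2, 'joint_positions': array([-1.34479233,  0.3828842 ,  0.04387575,  1.59791322, -0.01791214,
        1.16118105, -0.04992225]), 'qvel': array([-0.00053971, -0.00052595,  0.00014062,  0.00040538, -0.00049462,
       -0.00179776,  0.00019831]), 'tau': array([ 9.49731511e-04, -4.33456600e+01,  1.02360785e+00, -2.49918079e+01,
        1.05221898e-02,  1.92573963e-03,  1.45495893e-06]), 'tcp_pos': array([0.20677481, 0.61623589, 0.20847288]), 'eef_rot': array([-5.06340357e-01, -3.10047742e+00, -1.69615640e-05]), 'force': array([-0.27402641, -0.15490556, -0.37988878]), 'ft_torque': array([-0.03766678, -0.02593639, -0.00266782]), 'gripper_force': 0.0, 'finger_gap': 0.08535401949968467}
```

Run:
```python
from h import *
for c in("top","scene"):
    d=np.load(c+"_d.npy");P,u,v=world(c,d)
    rad=np.hypot(P[:,0]-.561,P[:,1]+.0447)
    q=P[(rad<.1)&(P[:,2]>.004)&(P[:,2]<.02)]; print("plate",c,len(q),np.median(q[:,2]),cv2.minAreaRect(np.float32(q[:,:2]*1000)))
    s=P[(rad<.06)&(P[:,2]>.055)&(P[:,2]<.066)]; print("cover",len(s),cv2.minAreaRect(np.float32(s[:,:2]*1000)))
    f=s[np.hypot(s[:,0]-.561,s[:,1]+.0447)>.0395]; print(np.round(np.degrees(np.arctan2(f[:,1]+.0447,f[:,0]-.561)),0))
    g=P[(rad<.06)&(P[:,2]>.040)&(P[:,2]<.0475)]; print("floor",np.median(g[:,2]),len(g))
a=cv2.imread("pics/top.png")[100:340,130:480];cv2.imwrite("pics/a.png",cv2.resize(a,None,fx=2.2,fy=2.2,interpolation=2))
```

```text
plate top 1837 0.007696095969023701 ((556.4155883789062, -39.100677490234375), (181.70326232910156, 180.53329467773438), 76.54456329345703)
cover 933 ((560.9547119140625, -44.636619567871094), (75.54653930664062, 82.96286010742188), 52.2793083190918)
[-61. -63. -63. -64. -65. -66. -67. -66. -67. -69. -70. -71. -71. -72.
 -73. -73. -75. -76. -76. -77. -78. -80. -80. -81. -83. -83. -83.  85.
  84. -86. -86. -86.  88.  88.  88.  87. -89. -89. -90. -89.  91.  91.
  91.  90. -92. -92. -92. -92.  92.  94.  94.  94. -94.  96.  97.  97.
  99.  99. 100. 101. 102. 103. 104. 105. 105. 106. 108. 108. 109. 110.
 111. 112. 113. 114. 115. 116. 115. 116. 117.]
floor 0.04461676949115315 278
plate scene 1439 0.007752360872434615 ((565.4420776367188, -48.24223327636719), (131.2986297607422, 131.37994384765625), 12.009136199951172)
cover 685 ((566.3679809570312, -48.73102569580078), (83.20333862304688, 74.68212890625), 62.49905014038086)
[111. 108. 104. 100.  98.  96.  92.  89.  87.  85.  83.  82.  82.  79.
  24.  17.  24.  16.  19.  10.  14.   2.   5.   9.  12. -93. -89.  -2.
  -0.   6.   8. -87. -86. -83. -80. -10.  -8.  -3.   0. -85. -83. -83.
 -82. -79. -75. -73. -70. -67. -16. -14. -11.  -9.  -4.  -1. -87. -84.
 -83. -81. -80. -77. -74. -71. -68. -65. -63. -57. -23. -20. -17. -15.
 -11. -87. -83. -79. -78. -78. -74. -71. -69. -67. -66. -62. -59. -56.
 -54. -48. -46. -43. -40. -37. -35. -32. -29. -27. -24. -20. -19. -79.
 -77. -74. -72. -70. -68. -65. -63. -61. -60. -57. -54. -51. -48. -45.
 -43. -40. -38. -35. -32. -30. -27. -24. -19. -76. -72. -67. -67. -64.
 -62. -60. -59. -54. -51. -49. -46. -43. -38. -35. -69. -66. -63. -61.
 -59. -66. -64. -61.]
floor 0.04434859323619333 268
```

View pics/a.png

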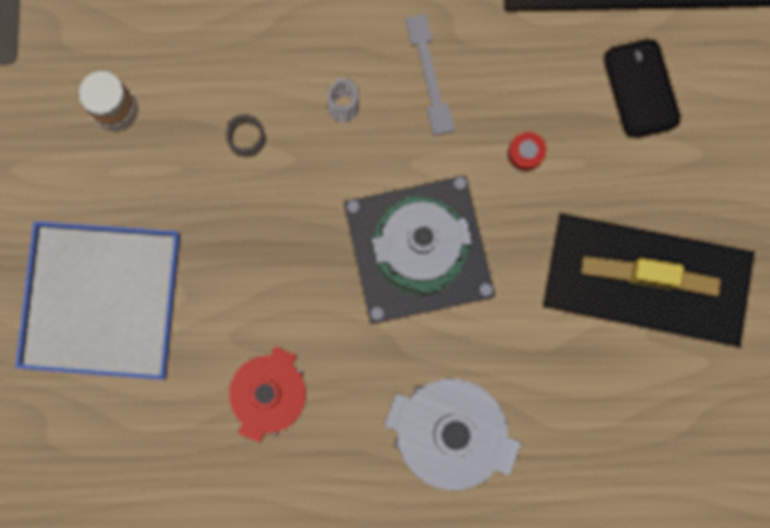

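```bash
python3 -c "
from h import *
p=r.camera_params('wrist');print(p);s=r.state();print(R.from_rotvec(s['eef_rot']).as_matrix().round(3))"
```

```text
{'K': array([[325.1922621 ,   0.        , 283.82244544],
       [  0.        , 325.1922621 , 209.09407833],
       [  0.        ,   0.        ,   1.        ]]), 'T_tool_cam': array([[-1.33123547e-05, -9.52548383e-01, -3.04387217e-01,
         7.81659230e-02],
       [ 9.99999952e-01,  8.14067263e-05, -2.98488880e-04,
        -1.73065874e-04],
       [ 3.09104267e-04, -3.04387207e-01,  9.52548336e-01,
        -1.65416595e-01],
       [ 0.00000000e+00,  0.00000000e+00,  0.00000000e+00,
         1.00000000e+00]])}
[[-0.948  0.318 -0.   ]
 [ 0.318  0.948  0.   ]
 [ 0.     0.    -1.   ]]
```

```bash
cat >> h.py <<'E'
def plan(g,xyz,yaw,n,start=None):
    "rows of a straight move; yaw = world angle (deg) of tool y, tool down"
    s=r.state(); p0=np.array(s["tcp_pos"]);M=R.from_rotvec(s["eef_rot"]).as_matrix()
    y0=np.degrees(np.arctan2(M[1,1],M[0,1])); dy=(yaw-y0+180)%360-180
    print("from",p0.round(4),"yaw %.1f tilt %.2f"%(y0,np.degrees(np.arccos(-M[2,2]))))
    st=(np.array(xyz)-p0)/n*100
    for i in range(n):
        a=np.radians(y0+dy*i/n); Y=np.array([np.cos(a),np.sin(a),0]);X=np.array([-Y[1],Y[0],0])
        print([g]+[round(float(v),2) for v in(st@X,st@Y,-st[2])]+[0,0,round(-np.radians(dy)/n,4)])
E
python3 -c "
from h import *
plan(0,[.5635,-.0465,.22],12,22)"
```

```text
from [0.2068 0.6162 0.2085] yaw 71.4 tilt 0.00
[0, -2.5, -2.34, -0.05, 0, 0, np.float64(0.0472)]
[0, -2.6, -2.22, -0.05, 0, 0, np.float64(0.0472)]
[0, -2.7, -2.09, -0.05, 0, 0, np.float64(0.0472)]
[0, -2.8, -1.96, -0.05, 0, 0, np.float64(0.0472)]
[0, -2.89, -1.83, -0.05, 0, 0, np.float64(0.0472)]
[0, -2.97, -1.69, -0.05, 0, 0, np.float64(0.0472)]
[0, -3.05, -1.55, -0.05, 0, 0, np.float64(0.0472)]
[0, -3.12, -1.4, -0.05, 0, 0, np.float64(0.0472)]
[0, -3.18, -1.26, -0.05, 0, 0, np.float64(0.0472)]
[0, -3.24, -1.1, -0.05, 0, 0, np.float64(0.0472)]
[0, -3.29, -0.95, -0.05, 0, 0, np.float64(0.0472)]
[0, -3.33, -0.79, -0.05, 0, 0, np.float64(0.0472)]
[0, -3.36, -0.64, -0.05, 0, 0, np.float64(0.0472)]
[0, -3.39, -0.48, -0.05, 0, 0, np.float64(0.0472)]
[0, -3.41, -0.32, -0.05, 0, 0, np.float64(0.0472)]
[0, -3.42, -0.16, -0.05, 0, 0, np.float64(0.0472)]
[0, -3.42, 0.0, -0.05, 0, 0, np.float64(0.0472)]
[0, -3.42, 0.17, -0.05, 0, 0, np.float64(0.0472)]
[0, -3.41, 0.33, -0.05, 0, 0, np.float64(0.0472)]
[0, -3.39, 0.49, -0.05, 0, 0, np.float64(0.0472)]
[0, -3.36, 0.65, -0.05, 0, 0, np.float64(0.0472)]
[0, -3.33, 0.8, -0.05, 0, 0, np.float64(0.0472)]
```

>>> jog_arm(plan=[[0,-2.5,-2.3,0,0,0,0.047],[0,-2.6,-2.2,0,0,0,0.047],[0,-2.7,-2.1,0,0,0,0.047],[0,-2.8,-2.0,0,0,0,0.047],[0,-2.9,-1.8,0,0,0,0.047],[0,-3.0,-1.7,0,0,0,0.047],[0,-3.1,-1.5,0,0,0,0.047],[0,-3.1,-1.4,0,0,0,0.047],[0,-3.2,-1.3,0,0,0,0.047],[0,-3.2,-1.1,0,0,0,0.047],[0,-3.3,-0.9,0,0,0,0.047],[0,-3.3,-0.8,0,0,0,0.047]])

```text
clock: 2.2
tcp_pos: [0.4032, 0.2542, 0.2088]
eef_rot: [1.352, 2.835, 0.002]
force: [0.5, -0.1, 0.3]
finger_gap: 0.0856
gripper_force: 0.0
```

>>> jog_arm(plan=[[0,-3.4,-0.6,0,0,0,0.047],[0,-3.4,-0.5,0,0,0,0.047],[0,-3.4,-0.3,0,0,0,0.047],[0,-3.4,-0.2,0,0,0,0.047],[0,-3.4,0,0,0,0,0.047],[0,-3.4,0.2,0,0,0,0.047],[0,-3.4,0.3,0,0,0,0.047],[0,-3.4,0.5,0,0,0,0.047],[0,-3.4,0.6,0,0,0,0.047],[0,-3.3,0.8,0,0,0,0.047],[0,0,0,0,0,0,0],[0,0,0,0,0,0,0]])

```text
clock: 3.2
tcp_pos: [0.5656, -0.0485, 0.2087]
eef_rot: [1.978, 2.439, -0.001]
force: [-1.1, 1.2, 0.2]
finger_gap: 0.0857
gripper_force: 0.0
```

```bash
cat >> h.py <<'E'
def wrist(name):
    s=r.state(); im,d=r.capture("wrist"); save(name,im)
    p=r.camera_params("wrist");K=p["K"];T=p["T_tool_cam"]
    v,u=np.mgrid[:420,:560]; a=(u-K[0,2])/K[0,0];b=(v-K[1,2])/K[1,1];th=np.hypot(a,b)+1e-9;t=np.tan(np.minimum(th,1.4))/th
    c=np.stack([a*t*d,b*t*d,d],-1)
    q=c@T[:3,:3].T+T[:3,3]
    W=q@R.from_rotvec(s["eef_rot"]).as_matrix().T+s["tcp_pos"]; W[d<=0]=np.nan
    return im,d,W,s
def rect(q): 
    (cx,cy),(w,h),a=cv2.minAreaRect(np.float32(q[:,:2]*1000)); return np.round([cx,cy,w,h,a],1)
E
python3 - <<'E'
from h import *
im,d,W,s=wrist("w1.png"); np.save("w1.npy",W)
x,y,z=W[...,0],W[...,1],W[...,2]; rad=np.hypot(x-.564,y+.047)
def sel(m): return W[m]
b=W[(z>.076)&(z<.092)&(rad<.03)]; print("boss top",len(b),rect(b),np.median(b[:,2]), cv2.minEnclosingCircle(np.float32(b[:,:2]*1000)))
c=W[(z>.0555)&(z<.068)&(rad<.06)]; print("cover",rect(c),np.median(c[:,2]))
ctr=rect(b)[:2]/1000; k=c[:,:2]-ctr; k=k[np.hypot(*k.T)>.040]; A=np.degrees(np.arctan2(k[:,1],k[:,0]))
for m in(A>0,A<0): print("lug",m.sum(),A[m].min(),A[m].max(),np.median(A[m]))
p=W[(z>.003)&(z<.014)&(rad<.095)]; print("plate",rect(p),np.median(p[:,2]))
f=W[(z>.041)&(z<.0475)&(rad<.05)]; print("floor",len(f),np.median(f[:,2]))
t=W[(rad>.1)&(abs(z)<.01)&(rad<.15)]; print("table",np.median(t[:,2]))
E
```

```text
boss top 717 [563.3 -45.3  27.   26.8  45.9] 0.08436799438341518 ((563.2656860351562, -45.34084701538086), 13.846941947937012)
cover [563.7 -45.5  83.4  75.8  61.1] 0.060092848810951616
lug 164 84.4108327562786 117.86778900634053 101.12872545587506
lug 147 -95.2856325269004 -60.990370563597075 -78.77399065463729
plate [560.6 -45.9 137.4 130.1  11.5] 0.008106992008745068
floor 1027 0.04508888626016341
table 0.0001050850687594751
```

View pics/w1.png

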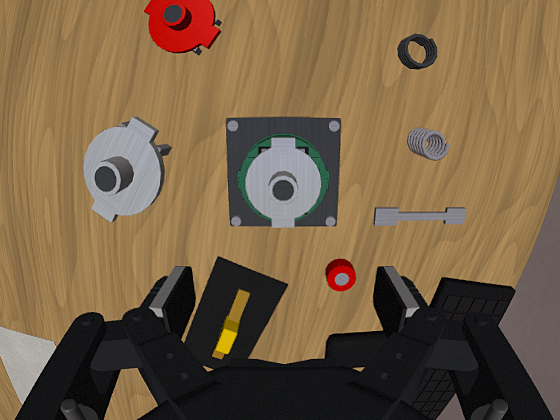

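```bash
python3 -c "
from h import *
plan(0,[.5335,-.278,.15],-10,8)"
```

```text
from [ 0.5651 -0.0459  0.2084] yaw 12.1 tilt 0.02
[0, -2.75, -1.0, 0.73, 0, 0, np.float64(0.0482)]
[0, -2.8, -0.86, 0.73, 0, 0, np.float64(0.0482)]
[0, -2.84, -0.73, 0.73, 0, 0, np.float64(0.0482)]
[0, -2.87, -0.59, 0.73, 0, 0, np.float64(0.0482)]
[0, -2.89, -0.45, 0.73, 0, 0, np.float64(0.0482)]
[0, -2.91, -0.31, 0.73, 0, 0, np.float64(0.0482)]
[0, -2.92, -0.17, 0.73, 0, 0, np.float64(0.0482)]
[0, -2.93, -0.03, 0.73, 0, 0, np.float64(0.0482)]
```

>>> jog_arm(plan=[[0,-2.7,-1.0,0.7,0,0,0.048],[0,-2.8,-0.9,0.7,0,0,0.048],[0,-2.8,-0.7,0.7,0,0,0.048],[0,-2.9,-0.6,0.7,0,0,0.048],[0,-2.9,-0.5,0.7,0,0,0.048],[0,-2.9,-0.3,0.7,0,0,0.048],[0,-2.9,-0.2,0.7,0,0,0.048],[0,-2.9,0,0.7,0,0,0.048],[0,0,0,0,0,0,0],[0,0,0,0,0,0,0],[0,0,0,0,0,0,0]])

```text
clock: 4.17
tcp_pos: [0.534, -0.2738, 0.1522]
eef_rot: [-2.399, -2.026, -0.002]
force: [0.4, 0.3, 0.0]
finger_gap: 0.0853
gripper_force: 0.0
```

Run:
```python
from h import *
im,d,W,s=wrist("w2.png")
x,y,z=W[...,0],W[...,1],W[...,2]; rad=np.hypot(x-.5335,y+.278)
b=W[(z>.036)&(z<.045)&(rad<.04)]; print("handle",len(b),rect(b),np.median(b[:,2]))
w=W[(z>.0075)&(z<.045)&(rad<.085)]; print("wedge",len(w),rect(w)); q=w[:,:2]-w[:,:2].mean(0); U=np.linalg.svd(q,full_matrices=0)[2][0]; print(np.degrees(np.arctan2(U[1],U[0])))
m=W[(z>.002)&(z<.006)&(rad<.13)]; print("mat",rect(m),np.median(m[:,2]))
c=rect(b)[:2]/1000
plan(0,[c[0],c[1],.010],-10,8)
```

```text
handle 1047 [ 533.1 -277.5   43.9   19.7   79.9] 0.03999655624908363
wedge 2243 [ 533.4 -276.2  131.6   19.9   80.3]
-100.12412900021117
mat [ 539.1 -279.1  247.8  234.4   11.6] 0.00406735578273644
from [ 0.5344 -0.2733  0.1523] yaw -9.5 tilt 0.13
[0, -0.05, -0.01, 1.78, 0, 0, np.float64(0.001)]
[0, -0.05, -0.01, 1.78, 0, 0, np.float64(0.001)]
[0, -0.05, -0.01, 1.78, 0, 0, np.float64(0.001)]
[0, -0.05, -0.01, 1.78, 0, 0, np.float64(0.001)]
[0, -0.05, -0.01, 1.78, 0, 0, np.float64(0.001)]
[0, -0.05, -0.01, 1.78, 0, 0, np.float64(0.001)]
[0, -0.05, -0.01, 1.78, 0, 0, np.float64(0.001)]
[0, -0.05, -0.01, 1.78, 0, 0, np.float64(0.001)]
```

View pics/w2.png

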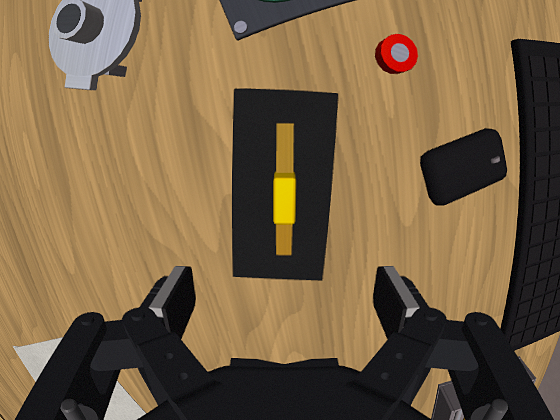

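>>> jog_arm(plan=[[0,0,0,2.0,0,0,0],[0,-0.1,0,2.0,0,0,0],[0,-0.1,0,2.0,0,0,0.01],[0,-0.1,0,2.0,0,0,0],[0,-0.1,0,2.0,0,0,0],[0,0,0,2.0,0,0,0],[0,0,0,1.5,0,0,0],[0,0,0,0.7,0,0,0],[0,0,0,0,0,0,0],[255,0,0,0,0,0,0],[255,0,0,0,0,0,0],[255,0,0,0,0,0,0]])

```text
clock: 5.22
tcp_pos: [0.5338, -0.2809, 0.0119]
eef_rot: [2.411, 2.01, 0.002]
force: [-0.6, 0.4, 0.7]
finger_gap: 0.0519
gripper_force: 0.0
```

>>> jog_arm(plan=[[255,0,0,0,0,0,0],[255,0,0,0,0,0,0],[255,0,0,0,0,0,0],[255,0,0,0,0,0,0]])

```text
clock: 5.55
tcp_pos: [0.5334, -0.2808, 0.0114]
eef_rot: [2.412, 2.011, 0.002]
force: [-0.5, -0.1, 3.6]
finger_gap: 0.0177
gripper_force: 59.2
```

```bash
python3 -c "
from h import *
plan(255,[.588,-.170,.12],11.4,9)"
```

```text
from [ 0.5334 -0.2808  0.0114] yaw -10.4 tilt 0.10
[255, 1.32, 0.38, -1.21, 0, 0, np.float64(-0.0422)]
[255, 1.3, 0.43, -1.21, 0, 0, np.float64(-0.0422)]
[255, 1.28, 0.49, -1.21, 0, 0, np.float64(-0.0422)]
[255, 1.26, 0.54, -1.21, 0, 0, np.float64(-0.0422)]
[255, 1.24, 0.59, -1.21, 0, 0, np.float64(-0.0422)]
[255, 1.21, 0.64, -1.21, 0, 0, np.float64(-0.0422)]
[255, 1.18, 0.69, -1.21, 0, 0, np.float64(-0.0422)]
[255, 1.15, 0.74, -1.21, 0, 0, np.float64(-0.0422)]
[255, 1.12, 0.79, -1.21, 0, 0, np.float64(-0.0422)]
```

>>> jog_arm(plan=[[255,0,0,-2.0,0,0,0],[255,0,0,-2.0,0,0,0],[255,1.3,0.4,-0.8,0,0,-0.042],[255,1.3,0.4,-0.8,0,0,-0.042],[255,1.3,0.5,-0.8,0,0,-0.042],[255,1.3,0.5,-0.8,0,0,-0.042],[255,1.2,0.6,-0.8,0,0,-0.042],[255,1.2,0.6,-0.8,0,0,-0.042],[255,1.2,0.7,-0.8,0,0,-0.042],[255,1.2,0.7,-0.8,0,0,-0.042],[255,1.1,0.8,-0.5,0,0,-0.042],[255,0,0,0,0,0,0]])

```text
clock: 6.55
tcp_pos: [0.5898, -0.1647, 0.1209]
eef_rot: [1.981, 2.436, 0.007]
force: [0.6, 0.6, -1.5]
finger_gap: 0.0178
gripper_force: 59.1
```

>>> jog_arm(plan=[[255,0,0,0,0,0,0],[255,0,0,0,0,0,0]])

```text
clock: 6.72
tcp_pos: [0.5854, -0.1702, 0.1191]
eef_rot: [-1.993, -2.428, 0.002]
force: [-0.1, -0.4, -1.5]
finger_gap: 0.0181
gripper_force: 59.1
```

Run:
```python
from h import *
im,d,W,s=wrist("w3.png"); np.save("w3.npy",W)
M=R.from_rotvec(s["eef_rot"]).as_matrix(); T=(W-s["tcp_pos"])@M
hsv=cv2.cvtColor(im,cv2.COLOR_RGB2HSV)
m=(abs(T[...,1])<.014)&(abs(T[...,0])<.09)&(T[...,2]>-.04)&(T[...,2]<.03)
v,u=np.nonzero(m); q=T[m]; print(len(q),"u",u.min(),u.max(),"v",v.min(),v.max(),"x",q[:,0].min(),q[:,0].max())
for lo in np.arange(-.08,.08,.01):
    k=q[(q[:,0]>lo)&(q[:,0]<lo+.01)]
    if len(k): print(round(lo,2),len(k),"y",k[:,1].min().round(4),k[:,1].max().round(4),"z med",np.median(k[:,2]).round(4))
x,y,z=W[...,0],W[...,1],W[...,2]; rad=np.hypot(x-.5633,y+.0454)
b=W[(z>.076)&(z<.092)&(rad<.03)]; print("boss",len(b),rect(b)); c=W[(z>.0555)&(z<.068)&(rad<.06)]; print("cover",rect(c),np.median(c[:,2]))
f=W[(z>.041)&(z<.0475)&(rad<.05)]; print("floor",len(f),np.median(f[:,2]))
print(s["tcp_pos"],s["force"])
```

```text
7593 u 253 316 v 121 334 x -0.0646496963105393 0.07128963872268612
-0.07 104 y -0.0083 0.0077 z med 0.005
-0.06 245 y -0.0082 0.0075 z med 0.0032
-0.05 261 y -0.0079 0.0073 z med 0.001
-0.04 91 y -0.0083 0.0076 z med -0.0005
-0.02 446 y -0.0094 0.0088 z med -0.0284
-0.01 688 y -0.0093 0.0085 z med -0.0286
-0.0 733 y -0.0094 0.0085 z med -0.0285
0.01 1154 y -0.014 0.014 z med -0.0286
0.02 1383 y -0.0107 0.0092 z med -0.0198
0.03 613 y -0.0087 0.007 z med -0.0027
0.04 610 y -0.0086 0.0069 z med -0.0005
0.05 604 y -0.0086 0.007 z med 0.0018
0.06 572 y -0.0081 0.007 z med 0.0041
0.07 89 y -0.0082 0.0069 z med 0.0054
boss 1557 [563.7 -45.5  27.3  27.5  11.3]
cover [565.3 -53.2  75.2  75.5  11.5] 0.06000400261598944
floor 1715 0.04500392314092863
[ 0.58542997 -0.17020756  0.11910607] [-0.0746746  -0.43175034 -1.52566097]
```

View pics/w3.png

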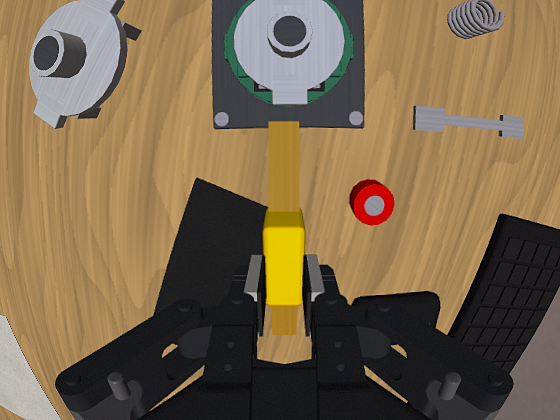

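```bash
cat >> h.py <<'E'
C=np.array([.5635,-.0455]);PSI=11.4;yh=np.array([-np.sin(np.radians(PSI)),np.cos(np.radians(PSI))]);xh=np.array([yh[1],-yh[0]])
def hs():
    s=r.state();p=s["tcp_pos"];M=R.from_rotvec(s["eef_rot"]).as_matrix()
    print("t %.2f hx %.1f hy %.1f z %.1f mm yaw %.2f tilt"%(s["clock"],*(1000*np.array([(p[:2]-C)@xh,(p[:2]-C)@yh,p[2]])),np.degrees(np.arctan2(M[1,1],M[0,1]))),np.round(np.degrees(M[2,:2]),2),"F",np.round(s["force"],1),"gap",round(s["finger_gap"],4))
E
python3 -c "
from h import *
hs();plan(255,[*(C-yh*.125),.0535],11.4,5)"
```

```text
t 6.77 hx -3.6 hy -127.1 z 118.9 mm yaw 11.18 tilt [-0.03 -0.1 ] F [ 0.  -0.2 -1.6] gap 0.0178
from [ 0.5851 -0.1708  0.1189] yaw 11.2 tilt 0.10
[255, 0.04, 0.07, 1.31, 0, 0, np.float64(-0.0008)]
[255, 0.04, 0.07, 1.31, 0, 0, np.float64(-0.0008)]
[255, 0.04, 0.07, 1.31, 0, 0, np.float64(-0.0008)]
[255, 0.04, 0.07, 1.31, 0, 0, np.float64(-0.0008)]
[255, 0.04, 0.07, 1.31, 0, 0, np.float64(-0.0008)]
```

>>> jog_arm(plan=[[255,0,0.1,1.3,0,0,-0.004],[255,0,0.1,1.3,0,0,0],[255,0,0.1,1.3,0,0,0],[255,0.1,0.05,1.3,0,0,0],[255,0.1,0,1.0,0,0,0],[255,0,0,0.3,0,0,0],[255,0,0,0,0,0,0],[255,0,0,0,0,0,0],[255,0,0,0,0,0,0]])

```text
clock: 7.52
tcp_pos: [0.59, -0.1672, 0.0552]
eef_rot: [1.986, 2.432, 0.001]
force: [0.2, 0.0, -0.5]
finger_gap: 0.0178
gripper_force: 59.0
```

```bash
python3 -c "
from h import *
hs()
im,d,W,s=wrist('w4.png'); x,y,z=W[...,0],W[...,1],W[...,2];M=R.from_rotvec(s['eef_rot']).as_matrix();T=(W-s['tcp_pos'])@M
m=(abs(T[...,1])<.011)&(abs(T[...,0])<.09)&(T[...,2]>-.04)&(T[...,2]<.0075);print(T[m][:,0].min(),T[m][:,0].max())
for lo in(-.06,-.05,.04,.05,.06):
    k=T[m&(abs(T[...,0]-lo)<.004)];print(lo,np.median(k[:,2]))
rad=np.hypot(x-C[0],y-C[1]);b=W[(z>.078)&(z<.092)&(rad<.03)];print('boss',rect(b),np.median(b[:,2]))
"
```

```text
t 7.52 hx 1.9 hy -124.5 z 55.2 mm yaw 11.51 tilt [-0.05  0.08] F [ 0.2  0.  -0.5] gap 0.0178
-0.06503500553851274 0.08999620513966408
-0.06 0.004267622751168793
-0.05 0.0020718865798598075
0.04 -0.0016493510498277754
0.05 0.0006183356357727911
0.06 0.0028939368624678764
boss [564.8 -51.6  27.2  15.1  10.5] 0.08417086214114429
```

>>> jog_arm(plan=[[255,0,-0.15,0.15,0,0,0],[255,0,0,0,0,0,0],[255,0.4,0,0,0,0,0],[255,0.4,0,0,0,0,0],[255,0.4,0,0,0,0,0],[255,0,0,0.05,0,0,0],[255,0,0,0.05,0,0,0],[255,0,0,0,0,0,0],[255,0,0,0,0,0,0]])

```text
clock: 8.32
tcp_pos: [0.5855, -0.1554, 0.0521]
eef_rot: [1.987, 2.433, 0.0]
force: [0.7, -0.4, -0.9]
finger_gap: 0.0174
gripper_force: 59.1
```

```bash
python3 -c "
from h import *
hs()"
```

```text
t 8.32 hx -0.1 hy -112.0 z 52.1 mm yaw 11.52 tilt [-0.    0.01] F [ 0.7 -0.4 -0.9] gap 0.0174
```

>>> jog_arm(plan=[[255,0.3,0,0,0,0,0],[255,0.3,0,0,0,0,0],[255,0.3,0,0,0,0,0],[255,0.3,0,0,0,0,0],[255,0.3,0,0,0,0,0],[255,0.3,0,0,0,0,0],[255,0.2,0,0,0,0,0],[255,0,0,0,0,0,0],[255,0,0,0,0,0,0],[255,0,0,0,0,0,0]])

```text
clock: 9.15
tcp_pos: [0.5817, -0.136, 0.0523]
eef_rot: [1.987, 2.432, 0.0]
force: [0.7, -3.2, 1.0]
finger_gap: 0.0177
gripper_force: 59.4
```

```bash
cat >> h.py <<'E'
def cov(name):
    "cover: plane of disc top -> tilt, lug heights above seated along housing y; wedge pose in tool"
    im,d,W,s=wrist(name);x,y,z=W[...,0],W[...,1],W[...,2]
    M=R.from_rotvec(s['eef_rot']).as_matrix();T=(W-s['tcp_pos'])@M
    m=(abs(T[...,1])<.011)&(T[...,2]>-.04)&(T[...,2]<.0075)&(abs(T[...,0])<.075)
    h=W[...,:2]-C; a=h@xh;b=h@yh
    sel=(abs(a)<.045)&(abs(b)<.046)&(np.hypot(a,b)>.017)&(np.hypot(a,b)<.0455)&(z>.054)&(z<.075)&((np.hypot(a,b)<.036)|(abs(a)<.011))
    if sel.sum()>50:
        A=np.c_[a[sel],b[sel],np.ones(sel.sum())];Z=z[sel]
        for _ in range(3):
            k=np.linalg.lstsq(A,Z,rcond=None)[0];g=abs(A@k-Z)<.001;A,Z=A[g],Z[g]
        print("cover n",len(Z),"tilt deg",np.round(np.degrees(k[:2]),2),"left %.1f right %.1f mm"%((k[2]+.046*k[1]-.06)*1000,(k[2]-.046*k[1]-.06)*1000),"y range",A[:,1].min().round(3),A[:,1].max().round(3))
    w=T[m&(abs(T[...,0])<.02)&(T[...,2]<-.02)];print("handle top z",np.median(w[:,2]).round(4) if len(w) else None,"tool x min",T[m][:,0].min().round(4))
    return im,d,W,s
E
python3 -c "
from h import *
hs();cov('w5.png')"
```

```text
t 9.15 hx -0.1 hy -92.3 z 52.3 mm yaw 11.51 tilt [-0.02  0.03] F [ 0.7 -3.2  1. ] gap 0.0177
cover n 12095 tilt deg [ 0.03 -1.77] left -0.6 right 2.3 mm y range -0.045 0.041
handle top z -0.0286 tool x min -0.0654
```

View pics/w5.png

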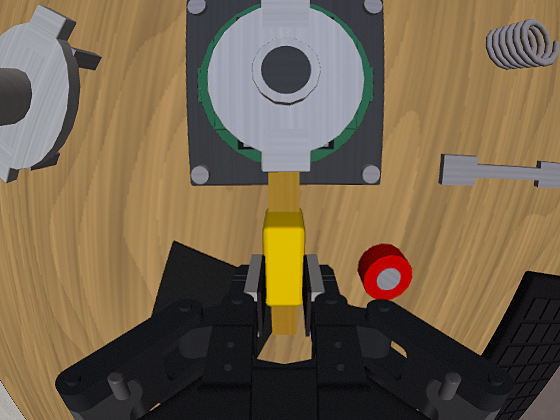

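>>> jog_arm(plan=[[255,-0.8,0,0,0,0,0],[255,-1.4,0,0,0,0,0],[255,-1.2,0,0,0,0,0],[255,-0.2,0,-1.0,0,0,0],[255,0,0,-2.2,0,0,0],[255,0,0,-2.2,0,0,0],[255,0,0,-1.0,0,0,0],[255,2.0,0,0,0,0,0],[255,3.0,0,0,0,0,0],[255,3.0,0,0,0,0,0],[255,3.0,0,0,0,0,0],[255,3.0,0,0,0,0,0]])

```text
clock: 10.2
tcp_pos: [0.5595, -0.032, 0.1158]
eef_rot: [-1.987, -2.432, 0.0]
force: [0.3, 0.2, -1.7]
finger_gap: 0.0176
gripper_force: 59.1
```

>>> jog_arm(plan=[[255,3.0,0,0,0,0,0],[255,3.0,0,0,0,0,0],[255,3.0,0,0,0,0,0],[255,2.0,0,0,0,0,0],[255,0,0,0,0,0,0],[255,0,0,1.5,0,0,0],[255,0,0,1.5,0,0,0],[255,0,0,1.5,0,0,0],[255,0,0,0.8,0,0,0],[255,0,0,0.6,0,0,0],[255,0,0,0,0,0,0],[255,0,0,0,0,0,0]])

```text
clock: 11.2
tcp_pos: [0.5388, 0.0736, 0.0571]
eef_rot: [-1.988, -2.433, 0.0]
force: [0.5, -0.3, -0.9]
finger_gap: 0.0174
gripper_force: 59.0
```

```bash
python3 -c "
from h import *
hs();cov('w6.png')"
```

```text
t 11.20 hx -0.7 hy 121.7 z 57.1 mm yaw 11.49 tilt [-0.01 -0.01] F [ 0.5 -0.3 -0.9] gap 0.0174
cover n 204 tilt deg [-0.87 -0.94] left -0.4 right 1.1 mm y range 0.037 0.045
handle top z -0.0285 tool x min -0.075
```

>>> jog_arm(plan=[[255,0,0,0.4,0,0,0],[255,0,0.05,0,0,0,0],[255,0,0,0,0,0,0],[255,-0.5,0,0,0,0,0],[255,-0.5,0,0,0,0,0],[255,-0.5,0,0,0,0,0],[255,0,0,0,0,0,0],[255,0,0,0,0,0,0]])

```text
clock: 11.92
tcp_pos: [0.5423, 0.0584, 0.0531]
eef_rot: [1.989, 2.431, -0.0]
force: [-0.8, 0.6, -1.5]
finger_gap: 0.0175
gripper_force: 59.0
```

```bash
python3 -c "
from h import *
hs()"
```

```text
t 11.92 hx -0.3 hy 106.0 z 53.1 mm yaw 11.42 tilt [-0.02  0.  ] F [-0.8  0.6 -1.5] gap 0.0175
```

>>> jog_arm(plan=[[255,0,0,0.09,0,0,0],[255,-0.3,0,0,0,0,0],[255,-0.3,0,0,0,0,0],[255,-0.3,0,0,0,0,0],[255,-0.3,0,0,0,0,0],[255,-0.3,0,0,0,0,0],[255,-0.3,0,0,0,0,0],[255,-0.3,0,0,0,0,0],[255,-0.3,0,0,0,0,0],[255,-0.3,0,0,0,0,0],[255,0,0,0,0,0,0],[255,0,0,0,0,0,0]])

```text
clock: 12.92
tcp_pos: [0.548, 0.0319, 0.0522]
eef_rot: [1.988, 2.431, -0.0]
force: [0.9, 2.0, 1.6]
finger_gap: 0.0174
gripper_force: 59.4
```

```bash
python3 -c "
from h import *
hs();cov('w7.png')"
```

```text
t 12.92 hx 0.1 hy 78.9 z 52.2 mm yaw 11.47 tilt [-0.06  0.04] F [0.9 2.  1.6] gap 0.0174
cover n 1638 tilt deg [0.06 1.69] left 3.9 right 1.2 mm y range 0.006 0.045
handle top z -0.0286 tool x min -0.0715
```

>>> jog_arm(plan=[[255,0.8,0,0,0,0,0],[255,1.4,0,0,0,0,0],[255,1.6,0,0,0,0,0],[255,0.2,0,-1.0,0,0,0],[255,0,0,-2.2,0,0,0],[255,0,0,-2.2,0,0,0],[255,0,0,-1.0,0,0,0],[255,-2.0,0,0,0,0,0],[255,-3.0,0,0,0,0,0],[255,-3.0,0,0,0,0,0],[255,-3.0,0,0,0,0,0],[255,-3.0,0,0,0,0,0]])

```text
clock: 13.97
tcp_pos: [0.567, -0.0675, 0.116]
eef_rot: [1.988, 2.432, -0.002]
force: [0.4, -0.1, -1.3]
finger_gap: 0.0179
gripper_force: 59.1
```

>>> jog_arm(plan=[[255,-3.0,0,0,0,0,0],[255,-3.0,0,0,0,0,0],[255,-3.0,0,0,0,0,0],[255,-1.5,0,0,0,0,0],[255,0,0,0,0,0,0],[255,0,0,1.5,0,0,0],[255,0,0,1.5,0,0,0],[255,0,0,1.5,0,0,0],[255,0,0,1.0,0,0,0],[255,0,0,0.7,0,0,0],[255,0,0,0,0,0,0],[255,0,0,0,0,0,0]])

```text
clock: 14.97
tcp_pos: [0.5883, -0.1678, 0.0539]
eef_rot: [-1.987, -2.433, 0.001]
force: [0.2, 0.2, -1.4]
finger_gap: 0.0179
gripper_force: 59.0
```

```bash
python3 -c "
from h import *
hs();cov('w8.png')"
```

```text
t 14.97 hx 0.1 hy -124.8 z 53.9 mm yaw 11.53 tilt [ 0.   -0.04] F [ 0.2  0.2 -1.4] gap 0.0179
cover n 7345 tilt deg [0.03 1.59] left 3.7 right 1.1 mm y range -0.045 0.009
handle top z -0.0285 tool x min -0.065
```

>>> jog_arm(plan=[[255,0.5,0,0,0,0,0],[255,0.5,0,0,0,0,0],[255,0.3,0,0.1,0,0,0],[255,0,0,0.07,0,0,0],[255,0,0,0,0,0,0],[255,0.3,0,0,0,0,0],[255,0.3,0,0,0,0,0],[255,0.3,0,0,0,0,0],[255,0.3,0,0,0,0,0],[255,0.3,0,0,0,0,0],[255,0.3,0,0,0,0,0],[255,0,0,0,0,0,0]])

```text
clock: 16.02
tcp_pos: [0.5827, -0.1384, 0.0527]
eef_rot: [1.986, 2.431, -0.001]
force: [0.3, -2.1, -1.1]
finger_gap: 0.0178
gripper_force: 59.1
```

>>> jog_arm(plan=[[255,0.3,0,0,0,0,0],[255,0.3,0,0,0,0,0],[255,0.3,0,0,0,0,0],[255,0.3,0,0,0,0,0],[255,0.2,0,0,0,0,0],[255,0,0,0,0,0,0],[255,0,0,0,0,0,0]])

```text
clock: 16.6
tcp_pos: [0.5795, -0.1228, 0.0524]
eef_rot: [-1.986, -2.433, -0.001]
force: [0.1, -1.8, -0.5]
finger_gap: 0.0175
gripper_force: 59.2
```

```bash
python3 -c "
from h import *
hs();cov('w9.png')"
```

```text
t 16.60 hx 0.4 hy -79.0 z 52.4 mm yaw 11.56 tilt [ 0.07 -0.01] F [ 0.1 -1.8 -0.5] gap 0.0175
cover n 13233 tilt deg [-0.02 -1.58] left 2.8 right 5.3 mm y range -0.045 0.045
handle top z -0.0285 tool x min -0.0651
```

>>> jog_arm(plan=[[255,0.2,0,0,0,0,0],[255,0,0,0,0,0,0],[255,0,0,0,0,0,0],[255,-1.0,0,0,0,0,0],[255,-1.6,0,0,0,0,0],[255,-2.2,0,0,0,0,0],[255,-0.2,0,-1.0,0,0,0],[255,0,0,-2.2,0,0,0],[255,0,0,-2.2,0,0,0],[255,0,0,-1.2,0,0,0],[255,2.0,0,0,0,0,0],[255,3.0,0,0,0,0,0]])

```text
clock: 17.65
tcp_pos: [0.5798, -0.1261, 0.1203]
eef_rot: [1.993, 2.423, 0.0]
force: [0.1, 0.9, -1.1]
finger_gap: 0.0174
gripper_force: 59.1
```

>>> jog_arm(plan=[[255,3.0,0,0,0,0,0],[255,3.0,0,0,0,0,0],[255,3.0,0,0,0,0,0],[255,3.0,0,0,0,0,0],[255,3.0,0,0,0,0,0],[255,3.0,0,0,0,0,0],[255,1.5,0,0,0,0,0],[255,0,0,0,0,0,0],[255,0,0,1.5,0,0,0],[255,0,0,1.5,0,0,0],[255,0,0,1.5,0,0,0],[255,0,0,0.5,0,0,0]])

```text
clock: 18.65
tcp_pos: [0.5381, 0.068, 0.0663]
eef_rot: [-1.987, -2.43, 0.006]
force: [0.4, -0.1, -2.1]
finger_gap: 0.0175
gripper_force: 59.0
```

>>> jog_arm(plan=[[255,0,0,0.6,0,0,0],[255,0,0,0,0,0,0],[255,0,0,0,0,0,0]])

```text
clock: 18.9
tcp_pos: [0.5404, 0.0687, 0.0626]
eef_rot: [1.988, 2.432, -0.0]
force: [-0.1, 0.9, -2.1]
finger_gap: 0.0179
gripper_force: 59.0
```

```bash
python3 -c "
from h import *
hs();cov('w10.png')"
```

```text
t 18.90 hx -0.1 hy 116.5 z 62.6 mm yaw 11.48 tilt [-0.01  0.  ] F [-0.1  0.9 -2.1] gap 0.0179
cover n 435 tilt deg [-0.32 -0.53] left 3.0 right 3.9 mm y range 0.03 0.045
handle top z -0.0286 tool x min -0.075
```

>>> jog_arm(plan=[[255,0,0,0.6,0,0,0],[255,0,0,0.3,0,0,0],[255,0,0,0,0,0,0],[255,-0.5,0,0,0,0,0],[255,-0.5,0,0.05,0,0,0],[255,0,0,0.05,0,0,0],[255,0,0,0,0,0,0],[255,-0.3,0,0,0,0,0],[255,-0.3,0,0,0,0,0],[255,-0.3,0,0,0,0,0],[255,-0.3,0,0,0,0,0],[255,0,0,0,0,0,0]])

```text
clock: 19.95
tcp_pos: [0.5448, 0.0464, 0.0525]
eef_rot: [1.989, 2.431, -0.0]
force: [-0.3, 0.8, -1.1]
finger_gap: 0.0178
gripper_force: 59.1
```

```bash
python3 -c "
from h import *
hs();cov('w11.png')"
```

```text
t 19.95 hx -0.2 hy 93.8 z 52.5 mm yaw 11.44 tilt [-0.04  0.01] F [-0.3  0.8 -1.1] gap 0.0178
cover n 1267 tilt deg [ 0.12 -1.51] left 3.0 right 5.4 mm y range 0.018 0.045
handle top z -0.0286 tool x min -0.075
```

Push from hy 93.8 to 71.3.

>>> jog_arm(plan=[[255,-0.3,0,0,0,0,0],[255,-0.3,0,0,0,0,0],[255,-0.3,0,0,0,0,0],[255,-0.3,0,0,0,0,0],[255,-0.3,0,0,0,0,0],[255,-0.3,0,0,0,0,0],[255,-0.3,0,0,0,0,0],[255,-0.2,0,0,0,0,0],[255,0,0,0,0,0,0],[255,0,0,0,0,0,0]])

```text
clock: 20.83
tcp_pos: [0.5493, 0.0244, 0.0524]
eef_rot: [1.987, 2.432, -0.0]
force: [-0.1, 0.9, -1.0]
finger_gap: 0.0176
gripper_force: 59.2
```

```bash
python3 -c "
from h import *
hs();cov('w12.png')"
```

```text
t 20.83 hx -0.1 hy 71.3 z 52.4 mm yaw 11.49 tilt [-0.04  0.02] F [-0.1  0.9 -1. ] gap 0.0176
cover n 1565 tilt deg [0.29 0.43] left 5.7 right 5.0 mm y range 0.002 0.044
handle top z -0.0285 tool x min -0.0633
```

>>> jog_arm(plan=[[255,1.0,0,0,0,0,0],[255,1.6,0,0,0,0,0],[255,2.2,0,0,0,0,0],[255,0.2,0,-1.0,0,0,0],[255,0,0,-2.2,0,0,0],[255,0,0,-2.2,0,0,0],[255,0,0,-1.6,0,0,0],[255,0,0,0,0,0,0],[255,0,0,0,0,0,0]])

```text
clock: 21.63
tcp_pos: [0.5399, 0.0739, 0.1231]
eef_rot: [1.986, 2.432, 0.003]
force: [0.3, -0.5, -0.8]
finger_gap: 0.0176
gripper_force: 59.1
```

```bash
python3 -c "
from h import *
hs();cov('w13.png');plan(255,[.5334,-.2808,.12],-10.4,12)"
```

```text
t 21.63 hx 0.5 hy 121.7 z 123.1 mm yaw 11.51 tilt [-0.    0.13] F [ 0.3 -0.5 -0.8] gap 0.0176
cover n 725 tilt deg [0.04 0.35] left 5.6 right 5.1 mm y range -0.019 0.039
handle top z -0.0285 tool x min -0.0648
from [0.5387 0.0738 0.1219] yaw 11.5 tilt 0.04
[255, -2.89, -0.63, 0.02, 0, 0, np.float64(0.0319)]
[255, -2.91, -0.54, 0.02, 0, 0, np.float64(0.0319)]
[255, -2.92, -0.45, 0.02, 0, 0, np.float64(0.0319)]
[255, -2.93, -0.35, 0.02, 0, 0, np.float64(0.0319)]
[255, -2.94, -0.26, 0.02, 0, 0, np.float64(0.0319)]
[255, -2.95, -0.17, 0.02, 0, 0, np.float64(0.0319)]
[255, -2.95, -0.07, 0.02, 0, 0, np.float64(0.0319)]
[255, -2.96, 0.02, 0.02, 0, 0, np.float64(0.0319)]
[255, -2.95, 0.12, 0.02, 0, 0, np.float64(0.0319)]
[255, -2.95, 0.21, 0.02, 0, 0, np.float64(0.0319)]
[255, -2.94, 0.3, 0.02, 0, 0, np.float64(0.0319)]
[255, -2.93, 0.4, 0.02, 0, 0, np.float64(0.0319)]
```

>>> jog_arm(plan=[[255,-2.9,-0.6,0,0,0,0.032],[255,-2.9,-0.5,0,0,0,0.032],[255,-2.9,-0.5,0,0,0,0.032],[255,-2.9,-0.4,0,0,0,0.032],[255,-2.9,-0.3,0,0,0,0.032],[255,-3.0,-0.2,0,0,0,0.032],[255,-3.0,-0.1,0,0,0,0.032],[255,-3.0,0,0,0,0,0.032],[255,-3.0,0.1,0,0,0,0.032],[255,-2.9,0.2,0,0,0,0.032],[255,-2.9,0.3,0,0,0,0.032],[255,-2.9,0.4,0,0,0,0.032]])

```text
clock: 22.68
tcp_pos: [0.5302, -0.2811, 0.1201]
eef_rot: [-2.414, -2.005, 0.004]
force: [1.0, 0.1, -2.3]
finger_gap: 0.0175
gripper_force: 59.1
```

>>> jog_arm(plan=[[255,0,0,0,0,0,0],[255,0,0,2.5,0,0,0],[255,0,0,2.5,0,0,0],[255,0,0,2.5,0,0,0],[255,0,0,2.0,0,0,0],[255,0,0,0.8,0,0,0],[255,0,0,0,0,0,0],[255,0,0,0,0,0,0]])

```text
clock: 23.35
tcp_pos: [0.5312, -0.2803, 0.0186]
eef_rot: [-2.414, -2.008, 0.002]
force: [0.6, -0.3, -1.3]
finger_gap: 0.0178
gripper_force: 59.1
```

```bash
python3 -c "
from h import *
hs();plan(255,[.5334,-.2808,.0112],-10.4,1)"
```

```text
t 23.35 hx -78.0 hy -223.7 z 18.6 mm yaw -10.49 tilt [-0.02 -0.11] F [ 0.6 -0.3 -1.3] gap 0.0178
from [ 0.5312 -0.2803  0.0186] yaw -10.5 tilt 0.11
[255, -0.01, 0.22, 0.74, 0, 0, np.float64(-0.0015)]
```

>>> jog_arm(plan=[[255,0,0,0.4,0,0,0],[255,0,0,0.3,0,0,0],[255,0,0,0,0,0,0],[0,0,0,0,0,0,0],[0,0,0,0,0,0,0],[0,0,0,0,0,0,0],[0,0,0,0,0,0,0],[0,0,0,-2.0,0,0,0],[0,0,0,-3.5,0,0,0],[0,0,0,-4.0,0,0,0],[0,0,0,-4.0,0,0,0],[0,0,0,-4.0,0,0,0]])

```text
clock: 24.35
tcp_pos: [0.5314, -0.2804, 0.1891]
eef_rot: [-2.415, -2.008, 0.0]
force: [0.4, -0.2, 0.7]
finger_gap: 0.0857
gripper_force: 0.0
```

>>> jog_arm(plan=[[0,0,0,0,0,0,0],[0,0,0,0,0,0,0]])

```text
clock: 24.52
tcp_pos: [0.5342, -0.2819, 0.1912]
eef_rot: [2.411, 2.005, 0.007]
force: [0.0, 0.4, -0.5]
finger_gap: 0.0851
gripper_force: 0.0
```

Run:
```python
from h import *
im,d,W,s=wrist("w14.png")
x,y,z=W[...,0],W[...,1],W[...,2]; rad=np.hypot(x-.5335,y+.278)
b=W[(z>.036)&(z<.045)&(rad<.04)]; print("handle",len(b),rect(b),np.median(b[:,2]))
im,d=r.capture("top"); save("t2.png",im); P,_,_=world("top",d)
rad=np.hypot(P[:,0]-C[0],P[:,1]-C[1]); b=P[(rad<.03)&(P[:,2]>.08)];print("boss",rect(b),np.median(b[:,2]))
hs(); plan(0,[C[0],C[1],.185],PSI,8)
```

```text
handle 851 [ 532.3 -277.2   43.6   20.    79.8] 0.03991413751284853
boss [561.3 -44.8  26.5  26.9  75.4] 0.08882606460563036
t 24.62 hx -77.6 hy -223.4 z 187.0 mm yaw -10.48 tilt [ 0.05 -0.03] F [-0.7  0.  -0.2] gap 0.0854
from [ 0.5316 -0.2798  0.187 ] yaw -10.5 tilt 0.06
[0, 2.95, -0.14, 0.02, 0, 0, np.float64(-0.0477)]
[0, 2.96, 0.0, 0.02, 0, 0, np.float64(-0.0477)]
[0, 2.95, 0.14, 0.02, 0, 0, np.float64(-0.0477)]
[0, 2.94, 0.28, 0.02, 0, 0, np.float64(-0.0477)]
[0, 2.93, 0.42, 0.02, 0, 0, np.float64(-0.0477)]
[0, 2.9, 0.56, 0.02, 0, 0, np.float64(-0.0477)]
[0, 2.87, 0.7, 0.02, 0, 0, np.float64(-0.0477)]
[0, 2.84, 0.84, 0.02, 0, 0, np.float64(-0.0477)]
```

>>> jog_arm(plan=[[0,2.9,-0.1,0,0,0,-0.048],[0,3.0,0,0,0,0,-0.048],[0,3.0,0.1,0,0,0,-0.048],[0,2.9,0.3,0,0,0,-0.048],[0,2.9,0.4,0,0,0,-0.048],[0,2.9,0.6,0,0,0,-0.048],[0,2.9,0.7,0,0,0,-0.048],[0,2.8,0.8,0,0,0,-0.048],[0,0,0,0,0,0,0],[0,0,0,0,0,0,0],[0,0,0,0,0,0,0]])

```text
clock: 25.53
tcp_pos: [0.5623, -0.0469, 0.1857]
eef_rot: [-1.986, -2.432, 0.005]
force: [-0.2, -0.8, -0.3]
finger_gap: 0.0855
gripper_force: 0.0
```

Run:
```python
from h import *
hs();im,d,W,s=cov("w15.png")
z=W[...,2];rad=np.hypot(W[...,0]-C[0],W[...,1]-C[1]); b=W[(rad<.03)&(z>.083)&(z<.095)];print("boss",rect(b),np.median(b[:,2]))
c=rect(b)[:2]/1000; hs(); plan(0,[c[0],c[1],.0685],PSI,5)
```

```text
t 25.53 hx -1.5 hy -1.1 z 185.7 mm yaw 11.52 tilt [-0.03 -0.21] F [-0.2 -0.8 -0.3] gap 0.0855
cover n 3427 tilt deg [0.03 0.33] left 5.6 right 5.1 mm y range -0.045 0.045Traceback (most recent call last):
  File "<stdin>", line 2, in <module>
  File "h.py", line 47, in cov
    w=T[m&(abs(T[...,0])<.02)&(T[...,2]<-.02)];print("handle top z",np.median(w[:,2]).round(4) if len(w) else None,"tool x min",T[m][:,0].min().round(4))
                                                                                                                                ~~~~~~~~~~~~~^^
    return umr_minimum(a, axis, None, out, keepdims, initial, where)
ValueError: zero-size array to reduction operation minimum which has no identity
```

>>> jog_arm(plan=[[0,0.1,0.1,2.5,0,0,0],[0,0,0,3.0,0,0,0],[0,0,0,2.5,0,0,0],[0,0,0,2.0,0,0,0],[0,0,0,1.0,0,0,0],[0,0,0,0.5,0,0,0],[0,0,0,0,0,0,0],[0,0,0,0,0,0,0],[0,0,0,0,0,0,0]])

```text
clock: 26.33
tcp_pos: [0.5659, -0.0458, 0.0738]
eef_rot: [1.987, 2.431, 0.003]
force: [0.6, 0.1, -0.3]
finger_gap: 0.0855
gripper_force: 0.0
```

```bash
python3 -c "
from h import *
hs()"
```

```text
t 26.33 hx 2.3 hy -0.8 z 73.8 mm yaw 11.48 tilt [-0.03  0.16] F [ 0.6  0.1 -0.3] gap 0.0855
```

>>> jog_arm(plan=[[0,0.1,-0.2,0.3,0,0,0],[0,0,0,0.2,0,0,0],[255,0,0,0,0,0,0],[255,0,0,0,0,0,0],[255,0,0,0,0,0,0],[255,0,0,0,0,0,0],[255,0,0,0,0,0,0],[255,0,0,0,0,0,0],[255,0,0,0,0,0,0]])

```text
clock: 27.08
tcp_pos: [0.5623, -0.0447, 0.0674]
eef_rot: [1.987, 2.433, -0.0]
force: [0.2, -0.2, 0.2]
finger_gap: 0.001
gripper_force: 0.0
```

```bash
python3 -c "
from h import *
hs()"
```

```text
t 27.08 hx -1.0 hy 1.0 z 67.4 mm yaw 11.52 tilt [-0.  0.] F [ 0.2 -0.2  0.2] gap 0.001
```

```bash
python3 -c "
from h import *
im,d=r.capture('scene');save('s2.png',cv2.resize(im[170:290,190:330],None,fx=4,fy=4))
P,_,_=world('scene',d);k=np.hypot(P[:,0]-C[0],P[:,1]-C[1])<.05;print(np.percentile(P[k,2],[50,90,99]))
im,d,W,s=wrist('w16.png')"
```

```text
[0.33100042 0.45362969 0.47218873]
```

View pics/s2.png

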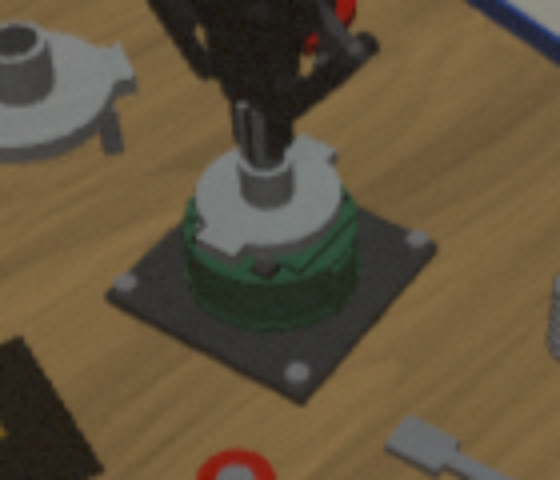

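View pics/w16.png

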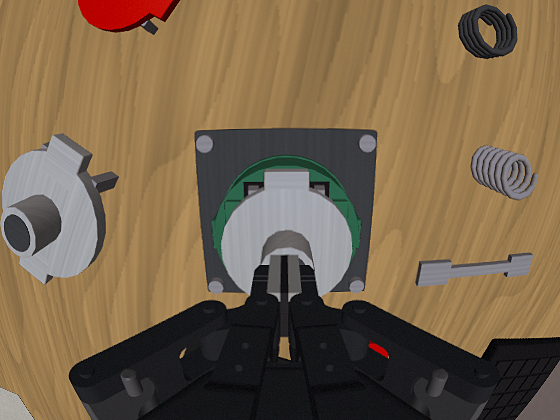

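Run:
```python
from h import *
hs();im,d,W,s=wrist("w17.png");z=W[...,2];h=W[...,:2]-C;a=h@xh*1000;b=h@yh*1000
m=(np.hypot(a,b)<65)
for lo in range(44,110,4):
    k=m&(z*1000>lo)&(z*1000<=lo+4)
    if k.sum()>20: print(lo,k.sum(),"hx",np.percentile(a[k],[2,50,98]).round(0),"hy",np.percentile(b[k],[2,50,98]).round(0))
for o in r.outline_of("cover_boss","wrist"): print(o["conf"],o["extent"])
im,d=r.capture("top");P,_,_=world("top",d);g=(P[:,:2]-C);A=g@xh*1000;B=g@yh*1000;Z=P[:,2]*1000
k=(np.hypot(A,B)<60)&(Z>54)&(Z<75);print("top disc",k.sum(),np.percentile(A[k],[1,99]),np.percentile(B[k],[1,99]),np.median(Z[k]))
```

```text
t 27.18 hx -1.0 hy 1.0 z 67.4 mm yaw 11.52 tilt [-0. -0.] F [-0.  -0.   0.8] gap 0.0
44 2031 hx [-44.  -0.  44.] hy [-11.  29.  45.]
48 353 hx [-37. -20.  36.] hy [15. 23. 34.]
52 38 hx [-21.  16.  30.] hy [25. 34. 34.]
56 164 hx [-28.   1.  30.] hy [23. 34. 46.]
60 298 hx [-34.   0.  34.] hy [-20.  28.  46.]
64 8916 hx [-34.   0.  34.] hy [-23.  15.  44.]
68 127 hx [-13.  -0.  12.] hy [ 6. 12. 14.]
72 130 hx [-13.   0.  12.] hy [ 5. 12. 14.]
76 142 hx [-13.  -1.  12.] hy [ 4. 12. 14.]
80 145 hx [-13.   0.  12.] hy [ 4. 12. 14.]
84 177 hx [-12.   1.  13.] hy [ 3. 12. 14.]
88 450 hx [-11.   2.  13.] hy [ 4. 10. 14.]
92 48 hx [-8. -2.  5.] hy [11. 12. 12.]
96 186 hx [-13.  -2.  11.] hy [ 8. 12. 13.]
100 244 hx [-14.  -1.  12.] hy [ 7.  8. 13.]
104 254 hx [-15.  -2.  12.] hy [ 7. 11. 13.]
108 272 hx [-14.  -1.  12.] hy [ 7. 11. 12.]
0.82 [286.9, 233.1, 132.1, 128.6]
0.78 [127.2, 19.0, 98.7, 37.8]
0.75 [59.0, 208.3, 118.1, 152.2]Traceback (most recent call last):
  File "<stdin>", line 9, in <module>
    return _quantile_unchecked(
        a, q, axis, out, overwrite_input, method, keepdims, weights)
    return _ureduce(a,
                    func=_quantile_ureduce_func,
    ...<5 lines>...
                    overwrite_input=overwrite_input,
                    method=method)
    r = func(a, **kwargs)
    result = _quantile(arr,
                       quantiles=q,
    ...<2 lines>...
                       out=out,
                       weights=wgt)
    slices_having_nans = np.isnan(arr[-1, ...])
                                  ~~~^^^^^^^^^
IndexError: index -1 is out of bounds for axis 0 with size 0
```

Run:
```python
from h import *
im,d,W,s=wrist("w18.png");M=R.from_rotvec(s['eef_rot']).as_matrix();T=(W-s['tcp_pos'])@M*1000
for c in(264,272,280,288,296):
    print(c,[(v,*T[v,c].round(0)) for v in range(224,320,8)])
cv2.imwrite("pics/w18c.png",cv2.cvtColor(cv2.resize(im[190:320,210:360],None,fx=5,fy=4.5,interpolation=2),cv2.COLOR_RGB2BGR))
```

```text
264 [(224, np.float64(16.0), np.float64(-11.0), np.float64(1.0)), (232, np.float64(11.0), np.float64(-11.0), np.float64(3.0)), (240, np.float64(5.0), np.float64(-12.0), np.float64(4.0)), (248, np.float64(6.0), np.float64(-11.0), np.float64(-8.0)), (256, np.float64(7.0), np.float64(-10.0), np.float64(-21.0)), (264, np.float64(4.0), np.float64(-10.0), np.float64(-22.0)), (272, np.float64(7.0), np.float64(-9.0), np.float64(-37.0)), (280, np.float64(7.0), np.float64(-9.0), np.float64(-44.0)), (288, np.float64(6.0), np.float64(-9.0), np.float64(-49.0)), (296, np.float64(13.0), np.float64(-8.0), np.float64(-66.0)), (304, np.float64(12.0), np.float64(-7.0), np.float64(-70.0)), (312, np.float64(12.0), np.float64(-7.0), np.float64(-75.0))]
272 [(224, np.float64(16.0), np.float64(-7.0), np.float64(1.0)), (232, np.float64(11.0), np.float64(-7.0), np.float64(2.0)), (240, np.float64(11.0), np.float64(-7.0), np.float64(-9.0)), (248, np.float64(11.0), np.float64(-6.0), np.float64(-18.0)), (256, np.float64(11.0), np.float64(-6.0), np.float64(-29.0)), (264, np.float64(11.0), np.float64(-6.0), np.floa
[... 1892 characters left out ...]
float64(6.0), np.float64(2.0)), (232, np.float64(11.0), np.float64(6.0), np.float64(3.0)), (240, np.float64(12.0), np.float64(6.0), np.float64(-12.0)), (248, np.float64(12.0), np.float64(6.0), np.float64(-21.0)), (256, np.float64(11.0), np.float64(5.0), np.float64(-29.0)), (264, np.float64(11.0), np.float64(5.0), np.float64(-37.0)), (272, np.float64(11.0), np.float64(5.0), np.float64(-44.0)), (280, np.float64(11.0), np.float64(4.0), np.float64(-51.0)), (288, np.float64(11.0), np.float64(4.0), np.float64(-57.0)), (296, np.float64(12.0), np.float64(4.0), np.float64(-64.0)), (304, np.float64(11.0), np.float64(4.0), np.float64(-69.0)), (312, np.float64(11.0), np.float64(4.0), np.float64(-74.0))]
```

View pics/w18c.png

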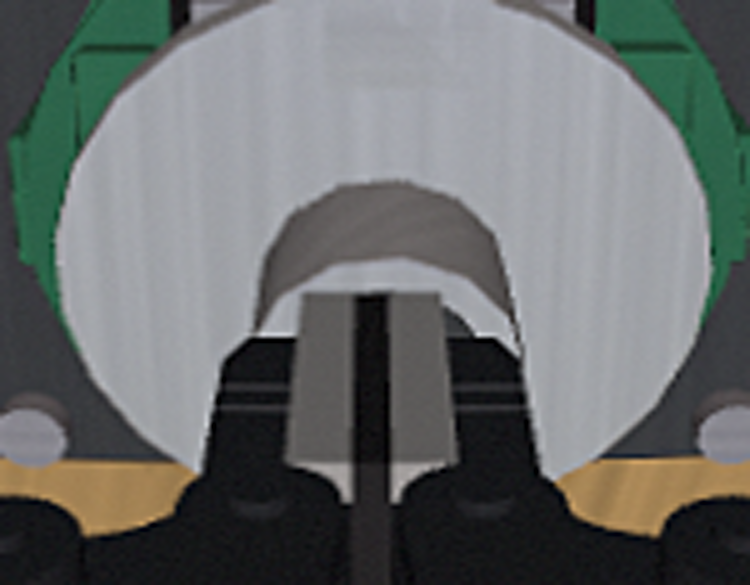

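Run:
```python
from h import *
W=np.load("w3.npy");a=R.from_rotvec([-1.993,-2.428,.002]).as_matrix();T=((W-[ 0.58543,-0.17021,0.11911])@a*1000)
for c in(236,244,250,256,260,308,314,320,326): print(c,[(v,*map(int,np.nan_to_num(T[v,c]))) for v in range(244,310,6)])
s=r.state();print(s["finger_gap"],s["gripper_force"],s["force"])
```

```text
236 [(244, -46, -45, 114), (250, -52, -46, 115), (256, -59, -46, 115), (262, -65, -46, 115), (268, -72, -47, 116), (274, 6, -21, -38), (280, 6, -21, -44), (286, 6, -20, -48), (292, 11, -18, -61), (298, 13, -17, -67), (304, 11, -17, -69)]
244 [(244, -46, -38, 115), (250, -52, -38, 115), (256, -59, -38, 114), (262, -65, -38, 114), (268, 6, -19, -31), (274, 7, -18, -38), (280, 6, -17, -43), (286, 6, -17, -48), (292, 12, -15, -62), (298, 13, -14, -68), (304, 12, -14, -70)]
250 [(244, -47, -32, 116), (250, -52, -32, 115), (256, -58, -32, 114), (262, 10, -15, -34), (268, 10, -15, -39), (274, 11, -14, -45), (280, 11, -14, -51), (286, 11, -13, -56), (292, 10, -13, -59), (298, 11, -12, -65), (304, 12, -12, -70)]
256 [(244, -45, -26, 113), (250, -52, -26, 114), (256, 10, -13, -27), (262, 10, -13, -34), (268, 10, -12, -39), (274, 11, -12, -46), (280, 11, -11, -51), (286, 11, -11, -55), (292, 10, -11, -59), (298, 8, -11, -60), (304, 6, -11, -61)]
260 [(244, -46, -22, 114), (250, -52, -22, 114), (256, 11, -11, -29), (262, 10, -11, -34), (268, 10, -10, -39), (274, 11, -10, -45), (280, 11, -10, -52
[... 342 characters left out ...]
18), (256, 11, 13, -29), (262, 10, 13, -33), (268, 11, 12, -40), (274, 10, 12, -45), (280, 11, 11, -51), (286, 10, 11, -55), (292, 11, 10, -60), (298, 12, 10, -66), (304, 11, 10, -69)]
320 [(244, -48, 34, 119), (250, -53, 34, 117), (256, -60, 34, 118), (262, -67, 35, 118), (268, 7, 16, -33), (274, 11, 14, -46), (280, 11, 14, -51), (286, 10, 13, -54), (292, 11, 13, -60), (298, 12, 12, -65), (304, 11, 12, -69)]
326 [(244, -47, 40, 118), (250, -55, 40, 120), (256, -60, 40, 118), (262, -67, 41, 118), (268, 6, 19, -32), (274, 6, 18, -38), (280, 6, 17, -43), (286, 6, 17, -48), (292, 11, 15, -61), (298, 13, 14, -68), (304, 12, 14, -69)]
-0.00023660591972209856 0.0 [0.7803925  0.24927198 0.07738638]
```

>>> jog_arm(plan=[[0,0,0,-0.5,0,0,0],[0,0,0,0,0,0,0],[0,0,0,0,0,0,0],[0,0,0,0,0,0,0],[0,-0.1,0.1,0,0,0,0],[0,0,0,0.8,0,0,0],[0,0,0,0.8,0,0,0],[0,0,0,0.6,0,0,0],[0,0,0,0.4,0,0,0],[0,0,0,0,0,0,0],[0,0,0,0,0,0,0],[0,0,0,0,0,0,0]])

```text
clock: 28.38
tcp_pos: [0.5636, -0.0456, 0.0464]
eef_rot: [1.987, 2.433, -0.0]
force: [0.4, -1.0, -0.0]
finger_gap: 0.0855
gripper_force: 0.0
```

Run:
```python
from h import *
hs();im,d,W,s=wrist("w19.png");M=R.from_rotvec(s['eef_rot']).as_matrix();T=(W-s['tcp_pos'])@M*1000
for lo in range(20,60,4):
    for sg in(1,-1):
        k=(T[...,1]*sg>lo)&(T[...,1]*sg<lo+4)&(abs(T[...,0])<13)&(T[...,2]<0)&(W[...,2]>.066);print(lo*sg,k.sum(),np.percentile(T[k][:,2],98).round(1) if k.sum()>5 else None,end="; ")
z=W[...,2];rad=np.hypot(W[...,0]-C[0],W[...,1]-C[1]); b=W[(rad<.03)&(z>.086)&(z<.094)];print("boss",rect(b),np.median(b[:,2]))
```

```text
t 28.38 hx 0.1 hy -0.1 z 46.4 mm yaw 11.51 tilt [-0.01 -0.  ] F [ 0.4 -1.  -0. ] gap 0.0855
20 46 -19.7; -20 52 -19.7; 24 173 -19.7; -24 126 -19.7; 28 292 -19.7; -28 301 -19.7; 32 106 -19.7; -32 154 -19.7; 36 319 -84.6; -36 257 -85.6; 40 1902 -38.0; -40 1724 -37.6; 44 907 -41.9; -44 958 -42.0; 48 550 -45.3; -48 581 -43.1; 52 1195 -46.5; -52 1138 -46.1; 56 2440 -82.4; -56 1806 -65.1; boss [563.3 -45.4  27.6  27.4  82.2] 0.08944564699506118
```

>>> jog_arm(plan=[[255,0,0,0.2,0,0,0],[255,0,0,0,0,0,0],[255,0,0,0,0,0,0],[255,0,0,0,0,0,0],[255,0,0,0,0,0,0],[255,0,0,0,0,0,0],[255,0,0,0,0,0,0]])

```text
clock: 29.02
tcp_pos: [0.5638, -0.0454, 0.0445]
eef_rot: [1.987, 2.433, 0.001]
force: [0.3, 0.3, 0.1]
finger_gap: 0.0263
gripper_force: 59.0
```

>>> jog_arm(plan=[[255,0,0,-0.3,0,0,0],[255,0,0,-0.5,0,0,0],[255,0,0,-0.7,0,0,0],[255,0,0,-0.8,0,0,0],[255,0,0,-1.0,0,0,0],[255,0,0,-1.5,0,0,0],[255,0,0,-2.0,0,0,0],[255,0,0,-2.0,0,0,0],[255,0,0,-1.0,0,0,0],[255,0,0,0,0,0,0],[255,0,0,0,0,0,0]])

```text
clock: 29.93
tcp_pos: [0.5637, -0.0454, 0.143]
eef_rot: [1.987, 2.433, 0.002]
force: [0.4, -0.2, -2.2]
finger_gap: 0.0261
gripper_force: 59.8
```

Run:
```python
from h import *
hs();im,d,W,s=wrist("w20.png");M=R.from_rotvec(s['eef_rot']).as_matrix();T=(W-s['tcp_pos'])@M*1000
k=(np.hypot(T[...,0],T[...,1])<40)&(T[...,0]>13)&(T[...,2]<-5)&(T[...,2]>-40);q=T[k];A=np.c_[q[:,:2],np.ones(len(q))];print(len(q),np.linalg.lstsq(A,q[:,2],rcond=None)[0])
plan(255,[.5135,.2785,.13],11.4,10)
```

```text
t 29.93 hx 0.2 hy 0.0 z 143.0 mm yaw 11.52 tilt [0.02 0.08] F [ 0.4 -0.2 -2.2] gap 0.0261
6151 [ 1.67650466e-01 -2.16421153e-03 -2.47006569e+01]
from [ 0.5627 -0.0452  0.1419] yaw 11.5 tilt 0.07
[255, 3.27, 0.16, 0.12, 0, 0, np.float64(0.0002)]
[255, 3.27, 0.16, 0.12, 0, 0, np.float64(0.0002)]
[255, 3.27, 0.16, 0.12, 0, 0, np.float64(0.0002)]
[255, 3.27, 0.16, 0.12, 0, 0, np.float64(0.0002)]
[255, 3.27, 0.16, 0.12, 0, 0, np.float64(0.0002)]
[255, 3.27, 0.16, 0.12, 0, 0, np.float64(0.0002)]
[255, 3.27, 0.16, 0.12, 0, 0, np.float64(0.0002)]
[255, 3.27, 0.16, 0.12, 0, 0, np.float64(0.0002)]
[255, 3.27, 0.16, 0.12, 0, 0, np.float64(0.0002)]
[255, 3.27, 0.16, 0.12, 0, 0, np.float64(0.0002)]
```

>>> jog_arm(plan=[[255,2.0,0.1,0,0,0,0],[255,3.2,0.2,0,0,0,0],[255,3.3,0.2,0,0,0,0],[255,3.3,0.2,0,0,0,0],[255,3.3,0.2,0,0,0,0],[255,3.3,0.2,0,0,0,0],[255,3.3,0.2,0,0,0,0],[255,3.3,0.2,0,0,0,0],[255,3.3,0.2,0,0,0,0],[255,3.0,0.1,0,0,0,0],[255,1.4,0,0,0,0,0],[255,0,0,0,0,0,0]])

```text
clock: 30.98
tcp_pos: [0.5126, 0.2841, 0.1404]
eef_rot: [-1.975, -2.439, 0.003]
force: [-0.1, 0.8, -2.7]
finger_gap: 0.0259
gripper_force: 59.8
```

>>> jog_arm(plan=[[255,0,0,0,0,0,0],[255,0,0,2.0,0,0,0],[255,0,0,3.0,0,0,0],[255,0,0,3.0,0,0,0],[255,0,0,2.0,0,0,0],[255,0,0,1.0,0,0,0],[255,0,0,0,0,0,0],[255,0,0,0,0,0,0],[255,0,0,0,0,0,0]])

```text
clock: 31.73
tcp_pos: [0.5177, 0.2781, 0.0339]
eef_rot: [1.988, 2.431, 0.004]
force: [-0.1, 0.8, -1.4]
finger_gap: 0.0256
gripper_force: 59.9
```

Run:
```python
from h import *
hs();im,d,W,s=wrist("w21.png");print(s["tcp_pos"],s["finger_gap"],s["force"]);M=R.from_rotvec(s['eef_rot']).as_matrix();T=(W-s['tcp_pos'])@M*1000
k=(np.hypot(T[...,0],T[...,1])<36)&(T[...,0]>16)&(T[...,2]<-10)&(T[...,2]>-40);q=T[k];A=np.c_[q[:,:2],np.ones(len(q))]
for _ in range(4):
    f=np.linalg.lstsq(A,q[:,2],rcond=None)[0];e=abs(A@f-q[:,2]);g=e<max(1,np.median(e)*2);A,q=A[g],q[g]
print(len(q),f)
```

```text
t 31.73 hx 19.1 hy 326.3 z 33.9 mm yaw 11.43 tilt [0.03 0.17] F [-0.1  0.8 -1.4] gap 0.0256
[0.51770443 0.27811521 0.03392545] 0.025592259576737716 [-0.06006769  0.76487545 -1.40458836]
3407 [-1.15298479e-02 -5.76546346e-03 -2.02215482e+01]
```

>>> jog_arm(plan=[[255,0,0,0.8,0,0,0],[255,0,0,0.6,0,0,0],[255,0,0,0.3,0,0,0],[255,0,0,0.1,0,0,0],[255,0,0,0.1,0,0,0],[255,0,0,0,0,0,0],[255,0,0,0,0,0,0]])

```text
clock: 32.37
tcp_pos: [0.5153, 0.2788, 0.0139]
eef_rot: [-1.986, -2.432, 0.001]
force: [-3.2, 0.6, 2.8]
finger_gap: 0.0256
gripper_force: 60.6
```

Contact made; release and retreat.

>>> jog_arm(plan=[[0,0,0,0,0,0,0],[0,0,0,0,0,0,0],[0,0,0,0,0,0,0],[0,0,0,0,0,0,0],[0,0,0,-2.0,0,0,0],[0,0,0,-3.5,0,0,0],[0,0,0,-4.0,0,0,0],[0,0,0,-4.0,0,0,0],[0,0,0,-2.0,0,0,0],[0,0,0,0,0,0,0],[0,0,0,0,0,0,0],[0,0,0,0,0,0,0]])

```text
clock: 33.37
tcp_pos: [0.515, 0.2782, 0.1674]
eef_rot: [-1.987, -2.433, 0.002]
force: [-1.0, 0.3, -0.1]
finger_gap: 0.0856
gripper_force: 0.0
```

Run:
```python
from h import *
hs();im,d,W,s=wrist("w22.png");z=W[...,2];t=np.array([.5140,.279]);rad=np.hypot(*(np.moveaxis(W[...,:2],-1,0)-t[:,None,None]))
b=W[(rad<.04)&(z>.053)&(z<.07)];print("boss",rect(b),np.median(b[:,2]))
k=W[(rad<.045)&(z>.03)&(z<.042)];A=np.c_[k[:,:2],np.ones(len(k))];f=np.linalg.lstsq(A,k[:,2],rcond=None)[0];print("disc tilt",f[:2],np.median(k[:,2]))
w=W[(rad<.12)&(z>.014)&(z<.022)];print("tray walls",rect(w))
```

```text
t 33.37 hx 16.4 hy 326.9 z 167.4 mm yaw 11.52 tilt [-0.02 -0.09] F [-1.   0.3 -0.1] gap 0.0856
boss [514.7 278.6  27.2  27.2  54.1] 0.05857135167660492
disc tilt [ 0.00250363 -0.00296548] 0.03431402094433762
tray walls [514.2 279.9 151.1 151.1  85.3]
```

```bash
python3 -c "
from rig import r
print(r.job_done())"
```

```text
the job is handed in; nothing more can be done
None
```

The job is handed in at about 33 s: both lugs were pried to at least 5 mm with cover tilt under 2° at each check, the wedge is back on the mat, and the cover stands upright within 2 mm of the blue tray's centre; my first grasp closed just above the boss (the fingers end about 25 mm short of the reported TCP), and the second held; the bystanders' final positions were not measured, and the hand-in returned no verdict.

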